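Draw the slide tray out of its dock to the line and hold it

ROBOT

A 6-joint arm with a two-finger parallel gripper is mounted at the origin on a cart in front of the work surface, level with it; the furniture and walls round the work are solid. World frame = base frame: x ahead of the robot, y to its left, z up, the work surface at z = 0. Lengths are in m, angles in rad, forces in N, time in s.
With the tool pointing down it reaches from about 0.35 to 0.775 m from the base axis. Payload 7.3 kg.
Tool frame: the origin (TCP) lies at the centre of the arm's flange, where the gripper is bolted on; the fingertips stand 178 mm ahead of it and the grasp point (between the pads) lies 159 mm ahead of it (tip_extent is the distance from the TCP to the fingertips, in m); z points along the fingers, y is the line along which they close (so a half turn about z gives the same grasp; the last joint's range is limited). The gripper opens to 92 mm and grips with 3 to 60 N. Pads are 19 mm wide; open, the fingers measure 130 mm over their backs; the gripper's body (75 mm by 190 mm) begins 47 mm behind the grasp point.
Start: joints at [1.132, 0.342, 1.524, -0, 1.275, -0.146], TCP at [0.152, 0.503, 0.405] pointing down, gripper open.
Joint ranges: [-2.53, 2.53], [-0.77, 2.02], [0.04, 2.7], [-1, 4.14], [0.28, 2.66], [-3.11, 3.11]. Speed limits (rad/s): [2.57, 2.57, 3.14, 3.14, 3.14, 3.14].

INTERFACE

Orientations are given as [roll, pitch, yaw] about the fixed x, y, z axes, in that order (R = Rz(yaw) Ry(pitch) Rx(roll)).
In Python, from cell import * gives the robot as it stands.
- The arm moves only by the tool arm_command, never from a script. Its arguments are lists of equal length, an entry for each row: "xyz": the shift along the world's x, y, z in mm, a list of three; "spin": the turn about the world's z in degrees. In form: {"xyz": [[tx, ty, tz], ...], "spin": [spin, ...]}. A call has 1 to 20 rows; each row shifts and turns the commanded pose from where the row before left it; what a row does not reach is not made up. A row lasts 1/10 s, in which the tool goes at most 50 mm and 8.59 degrees, less where a joint would pass 70% of its speed; a pose out of reach is approached as far as the arm can. A call with a gripper value outside its range is refused whole. "jaw" is the opening, from -1 (shut) to 1 (fully open), set as the call begins (left out, the last holds). The fingers move at their own pace and stop on an object; "squeeze" is the grip in N (left out, the last holds). Time passes only in rows, so rows that do not move let the fingers close. It gives the time, the measured TCP pose, the force, the opening and the grip force at its end, in the units of the state.
- observe(): the state, without advancing time (a new reading comes with each control period).
- read_camera(name): name is "scene" or "top" or "wrist"; returns a dict with "img" (400x640x3 uint8, red, green, blue), "depth" (400x640 float32, m along the optical axis (not along the pixel's ray), 0 where there is no reading), "fx", "fy", "cx", "cy" (pixels), "dist_coeffs" ([k1, k2, p1, p2, k3] as OpenCV has them; the pictures are not rectified), "world_from_camera" (4x4, takes a point from camera to world coordinates). Camera axes: x right, y up, looking along -z (the intrinsics and any distortion apply to the point x, -y, -z); pixel columns grow to the right and rows downward; lengths in m; the calibration is good to about 2 mm. A picture is of the moment at which its call begins.
- hand_in(): hands the job in; it is judged then, once.
The state is a dict: "time": time; "qpos": joint angles; "qvel": joint speeds; "joint_efforts": joint torques, N m; "tool_pos": TCP position; "tool_rot": TCP orientation; "contact_force": force on the tool from outside, world axes, zero at the start; "torque": the same for the moment, N m; "opening": finger opening in m; "grip_force": force on a finger pad.
Only numpy, scipy, OpenCV 4.12 (cv2) and the standard library are available. Lean on these libraries where they do the work, as an engineer would, in place of code of your own. Each camera call takes 0.05 s, during which the arm holds its last target. There are 200 camera calls.

TASK

Slide the orange transport lock of the slide-tray dock away from the tray to its end stop, then slide the tray straight out over the open front edge of the dock, without lifting it off the bed, until the red line across the tray is flush with that edge, so that the thumb openings under the slides stand clear for a colleague. More than half of the tray then hangs in the air and it would tip off: finish with the gripper still holding the tray, level and still on the bed, and leave the things beside the dock alone.

Things in the scene. Friction and masses are not known exactly. Their poses are not given: they have to be found in the camera images.
- dock: low white bench dock, fixed, 218 mm (x) by 216 mm (y); origin on the bench under the bed. x points from the open front to the back, y to the grey control ledge (y 77 to 130 mm, top z 58 mm). Steel bed at z 50 mm, from x -100 (open front) to a 10 mm back stop at x 108. Rails along x at y +-67 to +-77 mm, tops z 61 mm, 2 mm play each side of the tray. The tray comes out to -x
- dock_edge (a point): middle of the dock's open front edge, where bed and guide rails end, at the height of the tray's top, 58 mm over the bench; axes as dock. The tray's red line shall come here
- tray: loose aluminium slide tray, 210 (x) by 130 (y) by 8 mm, about 0.5 kg, lying on the bed; origin at the centre of its underside, axes as the dock's when parked (front is -x). Three slides are fixed over openings in its front half. Its weight acts 5 mm behind its middle: it tips at about 110 mm of overhang unless held. Locked, a tongue in a notch of its +y edge lets it move about 3 mm
- tray_line (a point): middle of the red line across the tray's top, 127 mm behind the tray's front end and 22 mm behind its middle; it starts about 120 mm inside the front edge of the dock
- tray_grip (a point): middle of the bar of the tray's handle: bar 72 mm long along the tray's y, 12 mm thick along x, 16 mm high, on two posts at its ends; its centre is 28 mm over the tray's top, 36 mm over its underside, and 80 mm behind the tray's middle
- lock (a joint): travel of the transport lock in m, along the dock's +y (away from the tray): 0 is locked (tongue 15 mm deep in the tray's notch; the tray is free only past 0.018), 0.024 is the end stop. Stays where it is left, takes about 3 N
- lock_grip (a point): on the orange knob of the lock, 12 mm under its top: the knob is 22 mm along the dock's x, 12 mm along y, top 38 mm over the ledge (96 mm over the bench). It stands on a steel latch plate, 26 mm wide, top 6.5 mm over the ledge, that reaches over the rail to the tray's edge with a tongue down into the notch. A red dot on the ledge marks the locked place, a green dot the free one
- petri_1: pink petri dish, 62 mm wide, 15 mm high, loose on the bench beyond the dock; origin at the centre of its underside; to be left alone
- tape_roll: roll of beige tape, 104 mm wide, 25 mm high, loose on the bench; origin at the centre of its underside; to be left alone
- forceps_1: steel forceps, 118 mm long, 9 mm high, loose on the bench; origin at the centre of its underside; to be left alone

How it is judged:
By the outcome, as a careful person would: the job done as asked, in the order asked, and still so for the second after the job is handed in, while the arm keeps its last pose, push and grip.
It also fails if it takes over 48 s, if anything falls off the work surface, if the arm or the gripper's body presses on something with over 40 N, if the wrist force passes 120 N, or if a joint passes its speed limit or range.

## Working session

There is one attempt and no reset: what is moved stays moved. The work goes in short steps, Python scripts to look and compute and a tool call to move; the robot and the scene stay as the last step left them, time stands still between calls to the robot, and variables do not carry over. Pictures are saved under pics/ and viewed, at most 10 in all, crops included, and the job is handed in when it is done.

Besides the shell and the picture viewer there is one more tool, called after "Request:" in YAML: its name, and indented under it one key for each argument. arm_command: Moves the arm, as the interface text tells. Its arguments: {"type":"object","properties":{"xyz":{"type":"array","items":{"type":"array","items":{"type":"number"}}},"spin":{"type":"array","items":{"type":"number"}},"jaw":{"type":"number"},"squeeze":{"type":"number"}},"required":["xyz","spin"]}

```bash
mkdir -p pics; cat > h.py <<'E'
from cell import *
import numpy as np, cv2
def save(c,n): cv2.imwrite('pics/'+n+'.png',c['img'][:,:,::-1])
def ray(c,uv):
    K=np.array([[c['fx'],0,c['cx']],[0,c['fy'],c['cy']],[0,0,1]])
    p=cv2.undistortPoints(np.array(uv,float).reshape(-1,1,2),K,np.array(c['dist_coeffs']))[:,0]
    d=np.c_[p[:,0],-p[:,1],-np.ones(len(p))]
    T=np.array(c['world_from_camera']); return T[:3,3], d@T[:3,:3].T
def onz(c,uv,z):
    o,d=ray(c,uv); return o+d*((z-o[2])/d[:,2])[:,None]
def dep(c,uv):
    o,d=ray(c,uv); return np.array([o+dd*c['depth'][int(round(v)),int(round(u))] for dd,(u,v) in zip(d,uv)])
def tri(c1,p1,c2,p2):
    o1,d1=ray(c1,[p1]);o2,d2=ray(c2,[p2]);A=np.c_[d1[0],-d2[0]]
    s=np.linalg.lstsq(A,o2-o1,rcond=None)[0];a=o1+s[0]*d1[0];b=o2+s[1]*d2[0];return (a+b)/2,np.linalg.norm(a-b)
E
python3 - <<'E'
from h import *
import pickle
o=observe();print(o['time'],o['tool_pos'],o['tool_rot'],o['opening'])
cs={}
for n in('top','scene'):
    c=read_camera(n);save(c,n+'0');cs[n]=c;print(np.round(c['world_from_camera'],3).tolist())
pickle.dump(cs,open('c0.pkl','wb'))
E
```

```text
0.0 [0.1514524  0.50252691 0.40406553] [-3.14008264e+00 -2.37767941e-04  2.84877406e+00] 0.09179277940002532
[[-0.004, 0.985, -0.172, 0.44], [-1.0, -0.008, -0.019, 0.001], [-0.02, 0.172, 0.985, 1.057], [0.0, 0.0, 0.0, 1.0]]
[[0.478, 0.428, -0.767, -0.235], [-0.878, 0.232, -0.418, -0.437], [-0.001, 0.873, 0.487, 0.61], [0.0, 0.0, 0.0, 1.0]]
```

View pics/top0.png

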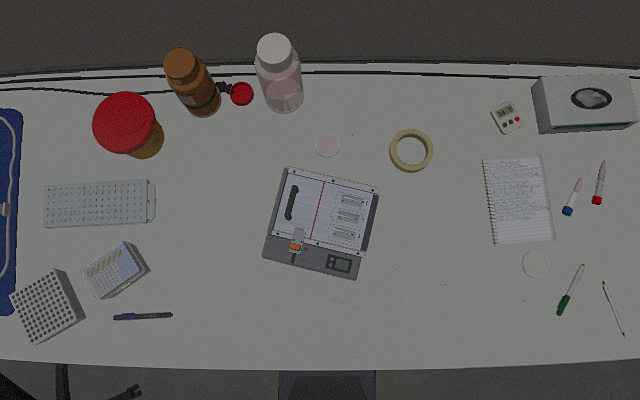

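View pics/scene0.png

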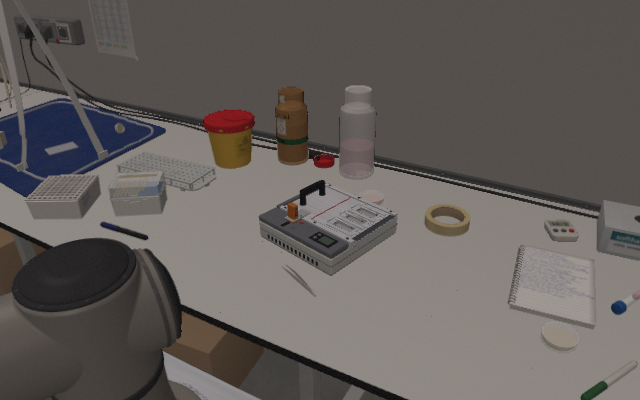

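The top view shows the dock at about (320,222), with the open front to the right (world -y). The handle is at (291,202), the orange knob at (296,245) and the red line at about (318,210). The tape roll is at (411,150), the pink petri dish at (327,146) and the forceps are faint at about (340,300). Next I measure these.

```bash
python3 - <<'E'
from h import *
import pickle
cs=pickle.load(open('c0.pkl','rb'));t=cs['top'];s=cs['scene']
def comps(c,m,box,mn=6):
    x0,y0,x1,y1=box;mm=np.zeros(m.shape,np.uint8);mm[y0:y1,x0:x1]=m[y0:y1,x0:x1]
    n,l,st,ce=cv2.connectedComponentsWithStats(mm)
    return [(ce[i].round(1).tolist(),int(st[i,4]),st[i,:4].tolist(),cv2.minAreaRect(np.argwhere(l==i)[:,::-1].astype(np.float32))) for i in range(1,n) if st[i,4]>=mn]
for nm,c,box in(('top',t,(255,160,385,285)),('scene',s,(255,175,400,270))):
    hsv=cv2.cvtColor(c['img'],cv2.COLOR_RGB2HSV);H,S,V=[hsv[...,i].astype(int) for i in range(3)]
    for k,m in(('orange',(H>6)&(H<20)&(S>130)&(V>70)),('red',((H<6)|(H>172))&(S>80)),('dark',V<55)):
        for q in comps(c,m.astype(np.uint8),box):
            print(nm,k,q[0],q[1],q[2],np.round(q[3][0],1),np.round(q[3][1],1),round(q[3][2],1))
            z={'orange':.096,'red':.058,'dark':.094}[k]
            print('   ',onz(c,[q[0]],z).round(4)[0],dep(c,[q[0]]).round(4)[0])
c=t
big=cv2.resize(c['img'][150:290,245:395],None,fx=4,fy=4,interpolation=cv2.INTER_CUBIC)
big=np.clip(big.astype(float)*1.6,0,255).astype(np.uint8)
b2=cv2.resize(s['img'][170:280,250:405],None,fx=4,fy=4,interpolation=cv2.INTER_CUBIC)
cv2.imwrite('pics/topz.png',big[:,:,::-1])
E
```

```text
top orange [294.2, 246.1] 54 [290, 243, 10, 7] [294.1 246.2] [9.8 5.4] 18.4
    [0.5223 0.0669 0.096 ] [0.5221 0.0668 0.0981]
top red [316.8, 209.8] 71 [310, 182, 15, 57] [316.8 209.9] [ 1.  57.7] 14.0
    [0.6056 0.0198 0.058 ] [0.6055 0.0198 0.0587]
top red [305.3, 248.8] 12 [304, 247, 4, 4] [305.5 248.5] [3. 3.] 90.0
    [0.5195 0.0453 0.058 ] [0.5192 0.0451 0.0613]
top dark [284.6, 182.0] 7 [284, 179, 2, 7] [284.6 182. ] [0.7 6.1] 14.0
    [0.661  0.0884 0.094 ] [0.6708 0.0922 0.0514]
top dark [290.8, 201.9] 200 [285, 185, 14, 35] [291.2 202.1] [ 7.3 34.9] 14.0
    [0.6172 0.0747 0.094 ] [0.6169 0.0746 0.0954]
top dark [281.0, 195.5] 10 [280, 191, 3, 10] [281.  195.5] [0.7 9.2] 14.0
    [0.6313 0.0959 0.094 ] [0.639  0.0997 0.0555]
top dark [374.5, 200.2] 6 [372, 200, 6, 2] [374.6 200.1] [5.1 0.8] 11.3
    [ 0.6194 -0.1044  0.094 ] [ 0.6267 -0.1087  0.0547]
top dark [278.0, 206.5] 10 [277, 202, 3, 10] [278.  206.5] [0.7 9.2] 14.0
    [0.6074 0.1021 0.094 ] [0.6134 0.1057 0.0598]
top dark [273.5, 223.5] 6 [273, 221, 2, 6] [273.5 223.5] [0.6 5.1] 18.4
    [0.5708 0.1113 0.094 ] [0.
[... 2771 characters left out ...]
.5] [3. 1.] 90.0
    [ 0.3849 -0.0202  0.094 ] [0.4798 0.0436 0.015 ]
scene dark [295.4, 251.7] 7 [295, 250, 2, 4] [295.5 251.5] [3. 1.] 90.0
    [ 0.3834 -0.0298  0.094 ] [0.4766 0.0316 0.0161]
scene dark [299.5, 254.0] 8 [299, 252, 2, 5] [299.5 254. ] [4. 1.] 90.0
    [ 0.3808 -0.04    0.094 ] [0.4686 0.0166 0.0204]
scene dark [303.5, 256.0] 8 [303, 254, 2, 5] [303.5 256. ] [4. 1.] 90.0
    [ 0.379  -0.0494  0.094 ] [0.469  0.0074 0.0184]
scene dark [307.6, 258.3] 7 [307, 257, 2, 4] [307.5 258.5] [3. 1.] 90.0
    [ 0.3765 -0.0593  0.094 ] [ 0.4648 -0.0047  0.0194]
scene dark [316.4, 263.7] 7 [316, 262, 2, 4] [316.5 263.5] [3. 1.] 90.0
    [ 0.3701 -0.0807  0.094 ] [ 0.4591 -0.0284  0.0181]
```

View pics/topz.png

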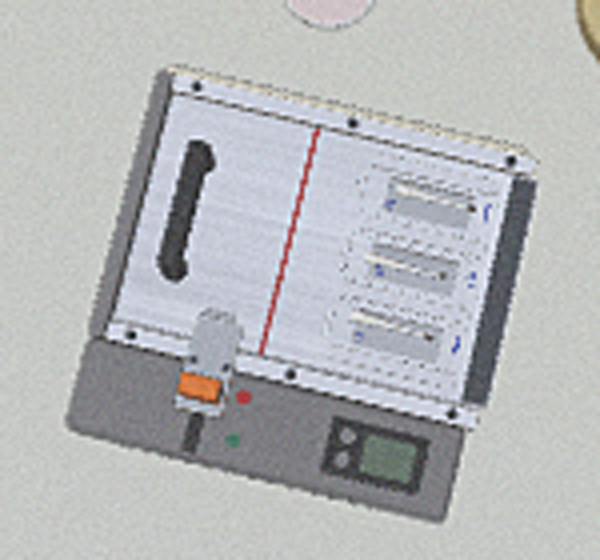

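The zoom shows the handle bar at zoomed (187,210), the knob at (200,387), and the red and green dots at (244,397) and (233,440). The red line runs from (319,128) to (262,355), and the dock yaw is about 76°. I'll move above the dock and refine these with the wrist camera.

Request:
arm_command:
  xyz:
    - [25,-28,0]
    - [25,-28,0]
    - [25,-28,0]
    - [25,-28,0]
    - [25,-28,0]
    - [25,-28,0]
    - [25,-28,0]
    - [25,-28,0]
    - [25,-28,0]
    - [25,-28,0]
    - [25,-28,0]
    - [25,-28,0]
    - [25,-28,0]
    - [25,-28,0]
    - [20,-28,0]
    - [0,0,0]
    - [0,0,0]
  spin: [0,0,0,0,0,0,0,0,0,0,0,0,0,0,2.8,0,0]

```text
time: 1.8
tool_pos: [0.5215, 0.0822, 0.4041]
tool_rot: [-3.142, -0.002, 2.896]
contact_force: [-0.1, 0.6, -0.5]
opening: 0.0917
grip_force: 0.0
```

```bash
python3 - <<'E'
from h import *
import pickle
c=read_camera('wrist');save(c,'w1');pickle.dump(c,open('w1.pkl','wb'))
o=observe();print(o['time'],o['tool_pos'],o['tool_rot'],np.round(c['world_from_camera'],3).tolist())
E
```

```text
1.85 [0.52115273 0.08289278 0.40428462] [ 3.14148068e+00 -1.43434668e-03  2.89675994e+00] [[0.244, -0.927, -0.285, 0.444], [0.97, 0.233, 0.072, 0.101], [-0.0, -0.294, 0.956, 0.384], [0.0, 0.0, 0.0, 1.0]]
```

View pics/w1.png

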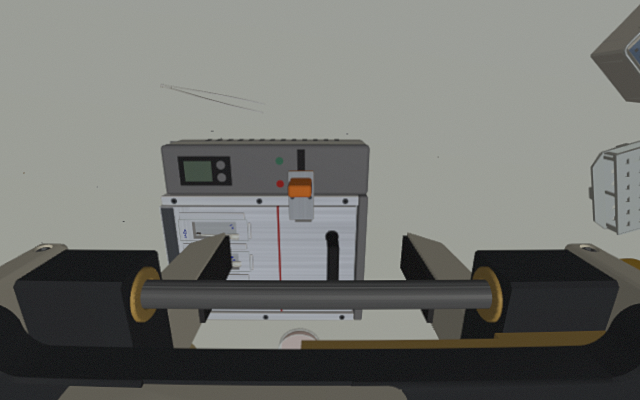

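The wrist view shows the knob top at (300,184), the red dot at (280,184), the green dot at (279,161), the slot at (301,158) and the red line at column ~280. The handle is at (332,250), partly hidden, and the forceps at (215,98) are clear of the dock.

```bash
python3 - <<'E'
from h import *
import pickle
w=pickle.load(open('w1.pkl','rb'));cs=pickle.load(open('c0.pkl','rb'));t=cs['top']
def masks(c):
    hsv=cv2.cvtColor(c['img'],cv2.COLOR_RGB2HSV);H,S,V=[hsv[...,i].astype(int) for i in range(3)]
    return ((H>4)&(H<20)&(S>130)&(V>70)),((H<4)|(H>170))&(S>90),(V<60),((H>55)&(H<95)&(S>70)),V
def px(m,b):
    x0,y0,x1,y1=b;p=np.argwhere(m[y0:y1,x0:x1])[:,::-1]+[x0,y0];return p
O,R,D,G,V=masks(w)
k=px(O,(280,170,320,205));print('knob box',k.min(0),k.max(0))
for r in range(k[:,1].min(),k[:,1].max()+1):
    q=k[k[:,1]==r];print(r,q[:,0].min(),q[:,0].max(),V[r,q[:,0]].mean().round(),w['depth'][r,300].round(4))
l=px(R,(270,206,290,278));P=onz(w,l,.058);Q=onz(t,px(masks(t)[1],(305,180,330,240)),.058)
for n,p in(('w',P),('t',Q)):
    v=cv2.fitLine(p[:,:2].astype(np.float32),cv2.DIST_HUBER,0,.01,.01).ravel();print(n,v,np.degrees(np.arctan2(v[1],v[0])), p[:,0].min(),p[:,0].max())
rd=px(R,(272,178,288,190)).mean(0);gd=px(G,(272,155,287,167)).mean(0);h=px(D,(322,228,345,279))
print('red',rd,onz(w,[rd],.058),dep(w,[rd]),'green',gd,onz(w,[gd],.058))
print('line depth pts',dep(w,[[279,220],[279,260]]))
for r in range(h[:,1].min(),h[:,1].max()+1,3):
    q=h[h[:,1]==r];a,b=q[:,0].min(),q[:,0].max();print(r,a,b,onz(w,[[(a+b)/2,r]],.094)[0].round(4),dep(w,[[(a+b)//2,r]])[0].round(4))
# knob top & triangulation
print('tri red dot',tri(w,rd,t,[305.3,248.8]))
E
```

```text
knob box [288 179] [310 196]
179 291 310 89.0 0.32
180 291 310 91.0 0.3158
181 291 310 91.0 0.3126
182 290 310 93.0 0.3085
183 289 310 91.0 0.3062
184 289 310 91.0 0.3017
185 289 310 117.0 0.3006
186 288 310 143.0 0.2992
187 288 310 157.0 0.2995
188 288 310 162.0 0.299
189 288 310 162.0 0.2996
190 288 310 161.0 0.301
191 288 310 161.0 0.3008
192 288 310 160.0 0.3002
193 288 310 159.0 0.3007
194 288 310 160.0 0.3019
195 289 310 158.0 0.3002
196 290 310 141.0 0.3018
w [ 0.9700681  -0.24283305  0.5769129   0.02572243] -14.053809 0.5420381769297694 0.6251024635645311
t [ 0.9697207  -0.24421664  0.605784    0.01971213] -14.135543 0.5430985845644554 0.6684145060892421
red [279.57142857 183.32653061] [[0.51878241 0.04358597 0.058     ]] [[0.5183909  0.04388737 0.05970576]] green [279.02439024 160.58536585] [[0.49563812 0.04961808 0.058     ]]
line depth pts [[0.55800298 0.03166633 0.05756077]
 [0.60324593 0.01886753 0.05953971]]
231 330 333 [0.5686 0.0855 0.094 ] [0.584  0.083  0.0579]
234 326 337 [0.5716 0.0848 0.094 ] [0.5847 0.0826 0.064 ]
237 326 337 [0.5747 0.0841 0.094 ] [0.5852 0.082
[... 156 characters left out ...]
94 ] [0.5856 0.0831 0.0916]
249 328 338 [0.5876 0.0825 0.094 ] [0.5879 0.0825 0.0934]
252 328 338 [0.5908 0.0818 0.094 ] [0.5908 0.0818 0.0941]
255 328 338 [0.594  0.0811 0.094 ] [0.5942 0.081  0.0937]
258 328 338 [0.5972 0.0803 0.094 ] [0.5982 0.0802 0.0922]
261 328 338 [0.6005 0.0795 0.094 ] [0.601  0.0795 0.0931]
264 328 338 [0.6038 0.0788 0.094 ] [0.6041 0.0787 0.0934]
267 328 337 [0.6069 0.0775 0.094 ] [0.6076 0.0769 0.0926]
270 328 337 [0.6102 0.0767 0.094 ] [0.6106 0.0762 0.0932]
273 328 337 [0.6136 0.076  0.094 ] [0.6138 0.0754 0.0933]
276 328 337 [0.6169 0.0752 0.094 ] [0.6168 0.0747 0.094 ]
tri red dot (array([0.51856088, 0.04466802, 0.0617757 ]), np.float64(0.0015272476211193298))
```

```bash
python3 - <<'E'
from h import *
import pickle
w=pickle.load(open('w1.pkl','rb'));t=pickle.load(open('c0.pkl','rb'))['top'];s=pickle.load(open('c0.pkl','rb'))['scene']
print(onz(w,[[299.3,190.7]],.096),dep(w,[[299,190]]),tri(w,[299.3,190.7],t,[294.2,246.1]))
print('handle tri', tri(w,[333,276],t,[291,202]),onz(t,[[291.2,202.1]],.094))
y=np.radians(75.95);X=np.array([np.cos(y),np.sin(y)]);Y=np.array([-X[1],X[0]])
k=onz(w,[[299.3,190.7]],.096)[0,:2];L=np.array([.5769,.0257])
r=np.array([.5185,.0440]);print('knob-red in dock',(k-r)@X,(k-r)@Y,'bar-line x',(np.array([.6169,.0749])-L)@X,'knob-L',(k-L)@X,(k-L)@Y)
E
```

```text
[[0.52127365 0.06604052 0.096     ]] [[0.52043511 0.06600129 0.0964563 ]] (array([0.52181541, 0.06647167, 0.09584015]), np.float64(0.00133597460267801))
handle tri (array([0.61745043, 0.07496475, 0.09281114]), np.float64(0.0013222912124607933)) [[0.61675224 0.07382816 0.094     ]]
knob-red in dock 0.022054518609767742 0.0026600689231514986 bar-line x 0.05743888646121344 knob-L 0.02562937711059152 0.06375565294277676
```

Request:
arm_command:
  xyz:
    - [0,-8,-20]
    - [0,-8.5,-25]
    - [0,0,-25]
    - [0,0,-25]
    - [0,0,-25]
    - [0,0,-20]
    - [0,0,-12]
    - [0,0,-5]
    - [0,0,0]
    - [0,0,0]
    - [0,0,0]
  spin: [0,0,0,0,0,0,0,0,0,0,0]

```text
time: 2.95
tool_pos: [0.5218, 0.0662, 0.2487]
tool_rot: [3.141, 0.002, 2.898]
contact_force: [0.8, 0.4, 0.1]
opening: 0.0917
grip_force: 0.0
```

Request:
arm_command:
  xyz:
    - [0,0,0]
    - [0,0,0]
    - [0,0,0]
    - [0,0,0]
    - [0,0,0]
    - [0,0,0]
    - [0,0,0]
    - [0,0,0]
    - [0,0,0]
    - [0,0,0]
  spin: [0,0,0,0,0,0,0,0,0,0]
  jaw: -1
  squeeze: 20

```text
time: 3.95
tool_pos: [0.5215, 0.0662, 0.2477]
tool_rot: [3.142, -0.0, 2.898]
contact_force: [0.7, 0.1, 0.3]
opening: 0.0217
grip_force: 20.0
```

Request:
arm_command:
  xyz:
    - [-2.9,0.75,0]
    - [-2.9,0.7,0]
    - [-2.9,0.75,0]
    - [-2.9,0.7,0]
    - [-2.9,0.75,0]
    - [-2.9,0.7,0]
    - [-2.9,0.75,0]
    - [-2,0.5,0]
    - [-1.5,0.4,0]
    - [-1,0.3,0]
    - [0,0,0]
    - [0,0,0]
    - [0,0,0]
  spin: [0,0,0,0,0,0,0,0,0,0,0,0,0]

```text
time: 5.25
tool_pos: [0.4989, 0.0717, 0.2478]
tool_rot: [3.141, 0.008, 2.897]
contact_force: [14.2, -4.6, -13.6]
opening: 0.022
grip_force: 20.0
```

End stop felt. I release, rise and check.

Request:
arm_command:
  xyz:
    - [0,0,0]
    - [0,0,0]
    - [0,0,0]
    - [0,0,0]
    - [0,0,0]
    - [0,0,0]
  spin: [0,0,0,0,0,0]
  jaw: 1

```text
time: 5.85
tool_pos: [0.4966, 0.0725, 0.2478]
tool_rot: [3.142, -0.0, 2.898]
contact_force: [0.5, 1.2, 0.8]
opening: 0.0648
grip_force: 0.0
```

Request:
arm_command:
  xyz:
    - [0,0,10]
    - [0,0,20]
    - [0,0,25]
    - [0,0,25]
    - [0,0,20]
    - [0,0,0]
    - [0,0,0]
  spin: [0,0,0,0,0,0,0]

```text
time: 6.55
tool_pos: [0.4965, 0.0725, 0.3481]
tool_rot: [3.141, 0.001, 2.898]
contact_force: [0.1, 0.6, -0.1]
opening: 0.0919
grip_force: 0.0
```

```bash
python3 - <<'E'
from h import *
import pickle
c=read_camera('wrist');save(c,'w2');pickle.dump(c,open('w2.pkl','wb'))
o=observe();print(o['time'],o['tool_pos'],o['tool_rot'],o['contact_force'])
E
```

```text
6.6 [0.49635343 0.07246577 0.34731563] [-3.14150039e+00 -8.09705449e-04  2.89763757e+00] [-0.4685387  -0.37757932 -0.27224185]
```

View pics/w2.png

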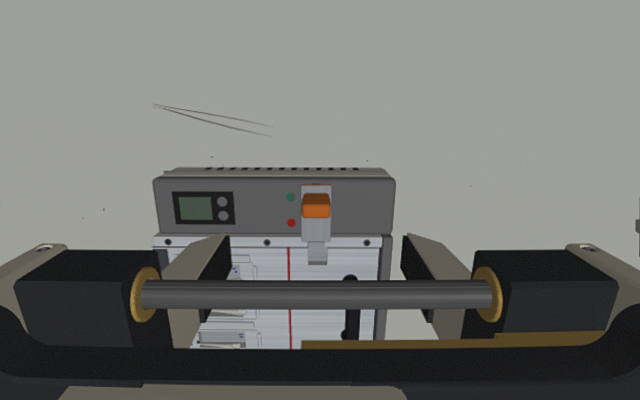

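The knob is now at (316,211), beside the green dot at (291,197). I measure its travel and the tongue tip.

```bash
python3 - <<'E'
from h import *
import pickle
w=pickle.load(open('w2.pkl','rb'));w1=pickle.load(open('w1.pkl','rb'))
y=np.radians(75.95);X=np.array([np.cos(y),np.sin(y)]);Y=np.array([-X[1],X[0]])
def knob(c,b):
    hsv=cv2.cvtColor(c['img'],cv2.COLOR_RGB2HSV).astype(int);x0,y0,x1,y1=b
    h=hsv[y0:y1,x0:x1];p=np.argwhere((h[...,0]>4)&(h[...,0]<20)&(h[...,1]>130)&(h[...,2]>135))[:,::-1]+[x0,y0]
    return (p.min(0)+p.max(0))/2
a=knob(w1,(280,170,320,205));b=knob(w,(295,185,335,225));A=onz(w1,[a],.096)[0,:2];B=onz(w,[b],.096)[0,:2]
print(a,b,A,B,'travel',(B-A)@Y,(B-A)@X)
def red(c,bx):
    hsv=cv2.cvtColor(c['img'],cv2.COLOR_RGB2HSV).astype(int);x0,y0,x1,y1=bx
    h=hsv[y0:y1,x0:x1];return np.argwhere(((h[...,0]<4)|(h[...,0]>170))&(h[...,1]>90))[:,::-1]+[x0,y0]
r1=onz(w1,[red(w1,(272,178,288,190)).mean(0)],.058)[0,:2];r2=onz(w,[red(w,(283,216,299,230)).mean(0)],.058)[0,:2];print('dot drift',r2-r1)
print('tongue tip y rel dot',(onz(w,[[317,263]],.064)[0,:2]-r2)@Y)
l=onz(w,red(w,(280,245,300,279)),.058);v=cv2.fitLine(l[:,:2].astype(np.float32),cv2.DIST_HUBER,0,.01,.01).ravel();print(v,'line x rel dot',(v[2:]-r2)@X)
E
```

```text
[299.5 191. ] [316. 211.] [0.52159737 0.0661453 ] [0.50040648 0.07122681] travel 0.02179057661250149 -0.0002149883457501188
dot drift [ 7.67822698e-05 -2.17568524e-05]
tongue tip y rel dot -0.03725552709613578
[ 0.96833944 -0.24963719  0.56121916  0.02946191] line x rel dot -0.0033967569139855477
```

Vision gives 21.8 mm of travel. The arm also suggests about 22 mm once tilt is counted, so I regrip more firmly and confirm the end stop.

Request:
arm_command:
  xyz:
    - [2,-0.5,-25]
    - [1,-0.2,-25]
    - [0,0,-25]
    - [0,0,-18]
    - [0,0,-7]
    - [0,0,0]
    - [0,0,0]
  spin: [0,0,0,0,0,0,0]

```text
time: 7.3
tool_pos: [0.4999, 0.0718, 0.248]
tool_rot: [3.141, 0.0, 2.898]
contact_force: [-0.3, 0.2, 0.2]
opening: 0.0915
grip_force: 0.0
```

Request:
arm_command:
  xyz:
    - [0,0,0]
    - [0,0,0]
    - [0,0,0]
    - [0,0,0]
    - [0,0,0]
    - [0,0,0]
    - [0,0,0]
    - [0,0,0]
    - [0,0,0]
  spin: [0,0,0,0,0,0,0,0,0]
  jaw: -1
  squeeze: 40

```text
time: 8.2
tool_pos: [0.4997, 0.0718, 0.2477]
tool_rot: [3.142, -0.0, 2.898]
contact_force: [-0.1, 0.2, 0.1]
opening: 0.0243
grip_force: 0.0
```

Request:
arm_command:
  xyz:
    - [-1,0.3,0]
    - [-1,0.2,0]
    - [-1,0.3,0]
    - [-1,0.2,0]
    - [-1,0.3,0]
    - [0,0,0]
    - [0,0,0]
    - [0,0,0]
  spin: [0,0,0,0,0,0,0,0]

```text
time: 9.0
tool_pos: [0.4977, 0.0721, 0.2478]
tool_rot: [3.141, 0.01, 2.897]
contact_force: [17.0, -5.5, -15.2]
opening: 0.0218
grip_force: 40.0
```

It's a hard stop: the tip moved under 0.5 mm at 17 N, so the lock is at its end. Now I go to the handle.

Request:
arm_command:
  xyz:
    - [2,-0.5,0]
    - [0,0,0]
    - [0,0,0]
    - [0,0,0]
    - [0,0,0]
    - [0,0,0]
    - [0,0,0]
    - [0,0,15]
    - [0,0,25]
    - [0,0,20]
  spin: [0,0,0,0,0,0,0,0,0,0]
  jaw: 1

```text
time: 10.0
tool_pos: [0.4967, 0.0726, 0.3086]
tool_rot: [3.141, -0.0, 2.898]
contact_force: [0.7, -0.3, 0.9]
opening: 0.0916
grip_force: 0.0
```

Request:
arm_command:
  xyz:
    - [15,0.5,0]
    - [25,0.5,0]
    - [25,0.5,0]
    - [25,0.5,0]
    - [20,0.5,0]
    - [10,0,0]
    - [0,0,0]
    - [0,0,-15]
    - [0,0,-20]
    - [0,0,-15]
    - [0,0,-8]
    - [0,0,-4]
    - [0,0,0]
    - [0,0,0]
  spin: [0,0,0,0,0,0,0,0,0,0,0,0,0,0]

```text
time: 11.4
tool_pos: [0.6169, 0.0751, 0.2465]
tool_rot: [3.141, 0.001, 2.898]
contact_force: [0.2, -0.2, 0.5]
opening: 0.0918
grip_force: 0.0
```

```bash
python3 - <<'E'
from h import *
import pickle
c=read_camera('top');pickle.dump(c,open('t2.pkl','wb'))
o=observe();print(o['time'],o['tool_pos'],o['tool_rot'],o['contact_force'],o['opening'])
t=pickle.load(open('c0.pkl','rb'))['top']
y=np.radians(75.95);X=np.array([np.cos(y),np.sin(y)]);Y=np.array([-X[1],X[0]])
# front edge by rails: sample gray along dock -x at rail centres y=+-72, z=.061 ; tray centre line y from line mid
K=np.array([[t['fx'],0,t['cx']],[0,t['fy'],t['cy']],[0,0,1]]);T=np.linalg.inv(np.array(t['world_from_camera']))
def proj(P):
    q=P@T[:3,:3].T+T[:3,3];q=q*[1,-1,-1];return cv2.projectPoints(q,np.zeros(3),np.zeros(3),K,np.array(t['dist_coeffs']))[0][:,0]
L=np.array([.6056,.0197])
g=cv2.cvtColor(t['img'],cv2.COLOR_RGB2GRAY).astype(np.float32)
d=np.arange(-.150,-.08,.002)
for yy in(-.072,-.06,0,.06,.072):
    P=np.c_[L+d[:,None]*X+yy*Y,np.full(len(d),.061 if abs(yy)>.07 else .05)]
    uv=proj(P).astype(np.float32);v=cv2.remap(g,uv[:,0],uv[:,1],cv2.INTER_LINEAR).ravel()
    print(yy,[(round(a*1000),int(b)) for a,b in zip(d,v)])
E
```

```text
11.45 [0.61690495 0.07508069 0.24661012] [3.14116009e+00 1.40288448e-03 2.89770087e+00] [-0.27359113  0.19764942  0.2335419 ] 0.09206708814346551
-0.072 [(-150, 125), (-148, 125), (-146, 125), (-144, 125), (-142, 122), (-140, 122), (-138, 124), (-136, 123), (-134, 121), (-132, 125), (-130, 126), (-128, 125), (-126, 125), (-124, 125), (-122, 128), (-120, 131), (-118, 130), (-116, 128), (-114, 124), (-112, 83), (-110, 32), (-108, 40), (-106, 94), (-104, 132), (-102, 130), (-100, 128), (-98, 127), (-96, 127), (-94, 128), (-92, 129), (-90, 128), (-88, 128), (-86, 128), (-84, 126), (-82, 128)]
-0.06 [(-150, 123), (-148, 123), (-146, 124), (-144, 124), (-142, 124), (-140, 125), (-138, 124), (-136, 124), (-134, 124), (-132, 125), (-130, 129), (-128, 125), (-126, 69), (-124, 53), (-122, 55), (-120, 55), (-118, 53), (-116, 50), (-114, 66), (-112, 117), (-110, 140), (-108, 131), (-106, 131), (-104, 126), (-102, 124), (-100, 130), (-98, 125), (-96, 123), (-94, 122), (-92, 126), (-90, 131), (-88, 127), (-86, 122), (-84, 125), (-82, 128)]
0 [(-150, 123), (-148, 124), (-146, 122), (-144, 122), (-1
[... 574 characters left out ...]
0), (-120, 51), (-118, 51), (-116, 49), (-114, 56), (-112, 103), (-110, 132), (-108, 128), (-106, 127), (-104, 126), (-102, 126), (-100, 127), (-98, 126), (-96, 129), (-94, 128), (-92, 130), (-90, 130), (-88, 129), (-86, 130), (-84, 130), (-82, 132)]
0.072 [(-150, 124), (-148, 125), (-146, 123), (-144, 124), (-142, 124), (-140, 124), (-138, 125), (-136, 126), (-134, 125), (-132, 125), (-130, 124), (-128, 125), (-126, 127), (-124, 106), (-122, 113), (-120, 130), (-118, 129), (-116, 131), (-114, 133), (-112, 101), (-110, 44), (-108, 29), (-106, 81), (-104, 125), (-102, 133), (-100, 130), (-98, 129), (-96, 129), (-94, 129), (-92, 129), (-90, 130), (-88, 129), (-86, 129), (-84, 129), (-82, 127)]
```

The handle is straddled. The tray's dark front lip already overhangs the rail ends by a few mm. Grip now.

Request:
arm_command:
  xyz:
    - [0,0,0]
    - [0,0,0]
    - [0,0,0]
    - [0,0,0]
    - [0,0,0]
    - [0,0,0]
    - [0,0,0]
    - [0,0,0]
    - [0,0,0]
    - [0,0,0]
    - [0,0,0]
    - [0,0,0]
  spin: [0,0,0,0,0,0,0,0,0,0,0,0]
  jaw: -1
  squeeze: 40

```text
time: 12.65
tool_pos: [0.6167, 0.0752, 0.2458]
tool_rot: [3.141, 0.0, 2.898]
contact_force: [1.0, 0.9, -0.3]
opening: 0.0118
grip_force: 40.0
```

Request:
arm_command:
  xyz:
    - [-0.3,-1,0]
    - [-0.5,-2,0]
    - [-0.8,-3,0]
    - [-0.9,-4,0]
    - [-0.2,-1,0]
    - [0,0,0]
    - [0,0,0]
  spin: [0,0,0,0,0,0,0]

```text
time: 13.35
tool_pos: [0.6139, 0.0636, 0.2457]
tool_rot: [-3.141, -0.0, 2.897]
contact_force: [-0.5, -0.3, 0.8]
opening: 0.0115
grip_force: 40.0
```

The tray slides free with no force. I pull about 90 mm more and then measure.

Request:
arm_command:
  xyz:
    - [-0.7,-3,0]
    - [-1.2,-5,0]
    - [-1.3,-5,0]
    - [-1.2,-5,0]
    - [-1.3,-5,0]
    - [-1.2,-5,0]
    - [-1.3,-5,0]
    - [-1.2,-5,0]
    - [-1.3,-5,0]
    - [-1.2,-5,0]
    - [-1.3,-5,0]
    - [-1.2,-5,0]
    - [-1.3,-5,0]
    - [-1.2,-5,0]
    - [-1.3,-5,0]
    - [-1.2,-5,0]
    - [-1.3,-5,0]
    - [-1,-4,0]
    - [0,0,0]
    - [0,0,0]
  spin: [0,0,0,0,0,0,0,0,0,0,0,0,0,0,0,0,0,0,0,0]

```text
time: 15.35
tool_pos: [0.5923, -0.0236, 0.2457]
tool_rot: [-3.14, 0.0, 2.898]
contact_force: [0.2, -1.9, 0.5]
opening: 0.0118
grip_force: 40.0
```

```bash
python3 - <<'E'
from h import *
import pickle
cs={n:read_camera(n) for n in('wrist','top','scene')};pickle.dump(cs,open('c3.pkl','wb'))
w=cs['wrist'];o=observe();print(o['time'],o['tool_pos'],o['tool_rot'],o['contact_force'],o['torque'])
a=cv2.resize(w['img'][170:300,100:420],None,fx=2.5,fy=2.5,interpolation=cv2.INTER_CUBIC)
b=cv2.resize(cs['top']['img'][150:290,265:425],None,fx=2,fy=2,interpolation=cv2.INTER_CUBIC)
s=cv2.resize(cs['scene']['img'][170:280,280:420],None,fx=2,fy=2,interpolation=cv2.INTER_CUBIC)
im=np.zeros((600,800,3),np.uint8);im[:325,:800]=a;im[325:600,:320]=b[:275];im[325:545,330:610]=s
cv2.imwrite('pics/m3.png',np.clip(im[:,:,::-1]*1.3,0,255).astype(np.uint8))
E
```

```text
15.5 [ 0.59227185 -0.02359637  0.24571708] [-3.14024174e+00  4.81246659e-05  2.89774614e+00] [ 0.04272269 -3.96478046  0.83802369] [-0.51241998  0.03113537  0.02510963]
```

View pics/m3.png

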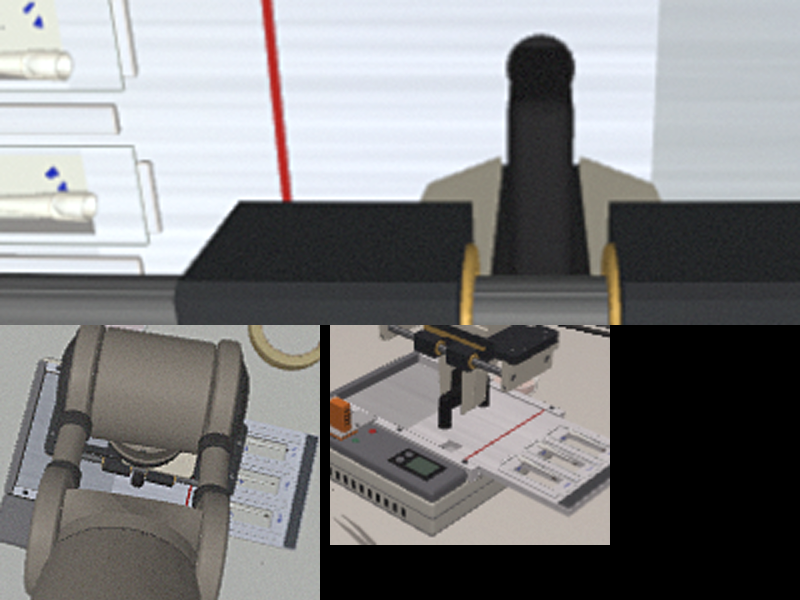

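The crops show the lock still clear (scene) and the line about 20 mm short of the edge. The near rail end lies above the wrist crop, so I view that part.

```bash
python3 - <<'E'
from h import *
import pickle
cs=pickle.load(open('c3.pkl','rb'));w=cs['wrist'];s=cs['scene']
a=cv2.resize(w['img'][80:220,120:320],None,fx=4,fy=4,interpolation=cv2.INTER_CUBIC)[:, :800]
cv2.imwrite('pics/w3.png',np.clip(a[:,:,::-1].astype(float)*1.2,0,255).astype(np.uint8))
E
```

```text
(no output)
```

View pics/w3.png

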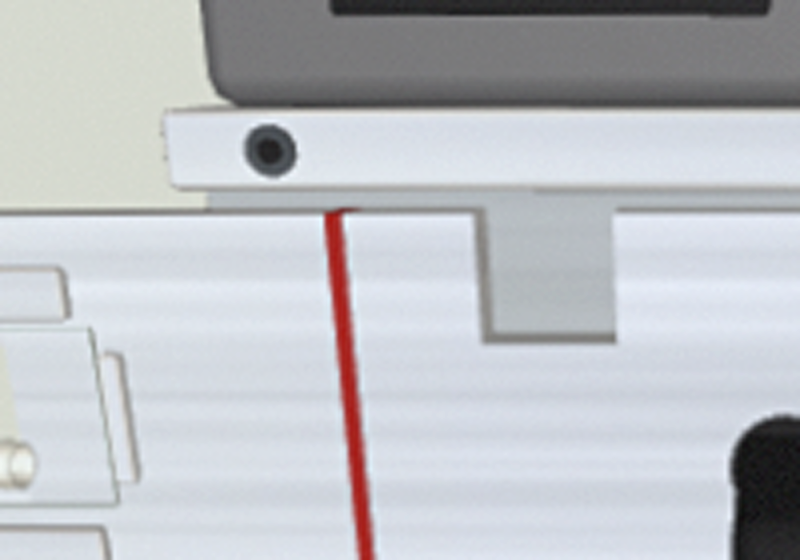

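The zoomed wrist view shows the rail's end at (166,112)–(174,187), the bed edge at (206,200) and the red line from (333,212) to (368,560).

```bash
python3 - <<'E'
from h import *
import pickle
w=pickle.load(open('c3.pkl','rb'))['wrist'];s=pickle.load(open('c3.pkl','rb'))['scene']
y=np.radians(75.95);X=np.array([np.cos(y),np.sin(y)]);Y=np.array([-X[1],X[0]])
f=lambda u,v:[120+(u-1.5)/4,80+(v-1.5)/4]
pts={'rail far':(166,112,.061),'rail near':(174,187,.061),'bed':(206,200,.05),'line a':(334,215,.058),'line b':(368,556,.058)}
for n,(u,v,z) in pts.items():
    P=onz(w,[f(u,v)],z)[0];D=dep(w,[f(u+6,v)])[0];print(n,P.round(4),'x,y',(P[:2]@X).round(4),(P[:2]@Y).round(4),'depth z',D[2].round(4))
# line direction fit from wrist
hsv=cv2.cvtColor(w['img'],cv2.COLOR_RGB2HSV).astype(int);m=((hsv[...,0]<4)|(hsv[...,0]>170))&(hsv[...,1]>120);m[:132]=0;m[222:]=0;m[:,:195]=0;m[:,235:]=0
l=onz(w,np.argwhere(m)[:,::-1],.058)[:,:2];v=cv2.fitLine(l.astype(np.float32),cv2.DIST_HUBER,0,.01,.01).ravel();print(v,np.degrees(np.arctan2(v[1],v[0])),'line x',v[2:]@X)
# dock rail inner edge direction
P=onz(w,[f(174,187),f(790,187)],.061)[:,:2];d=P[1]-P[0];print('rail yaw',np.degrees(np.arctan2(d[1],d[0])))
E
```

```text
rail far [ 0.5013 -0.0805  0.061 ] x,y 0.0436 -0.5058 depth z 0.0612
rail near [ 0.5101 -0.0829  0.061 ] x,y 0.0435 -0.5149 depth z 0.0611
bed [ 0.5125 -0.0845  0.05  ] x,y 0.0424 -0.5176 depth z 0.049
line a [ 0.5184 -0.0655  0.058 ] x,y 0.0623 -0.5188 depth z 0.0573
line b [ 0.5638 -0.0768  0.058 ] x,y 0.0624 -0.5655 depth z 0.0582
[ 0.96994346 -0.24333045  0.54017985 -0.07120503] -14.083188 line x 0.06206379438171701
rail yaw 75.8383379826219
```

Remaining travel is about 19 mm.

Request:
arm_command:
  xyz:
    - [-0.7,-3,0]
    - [-1,-4,0]
    - [-1,-4,0]
    - [-1,-4,0]
    - [-0.6,-2.3,0]
    - [-0.3,-1,0]
    - [0,0,0]
    - [0,0,0]
    - [0,0,0]
    - [0,0,0]
  spin: [0,0,0,0,0,0,0,0,0,0]

```text
time: 16.5
tool_pos: [0.5879, -0.0407, 0.2461]
tool_rot: [3.141, 0.001, 2.898]
contact_force: [2.3, 4.0, 3.4]
opening: 0.0117
grip_force: 40.0
```

```bash
python3 - <<'E'
from h import *
import pickle
cs={n:read_camera(n) for n in('wrist','scene')};pickle.dump(cs,open('c4.pkl','wb'))
w=cs['wrist'];o=observe();print(o['time'],o['tool_pos'],o['tool_rot'],o['contact_force'],o['torque'])
a=cv2.resize(w['img'][90:180,150:350],None,fx=4,fy=4,interpolation=cv2.INTER_CUBIC)
s=cv2.resize(cs['scene']['img'][175:275,250:430],None,fx=2,fy=2,interpolation=cv2.INTER_CUBIC)
im=np.zeros((560,800,3),np.uint8);im[:360]=a;im[360:560,:360]=s
cv2.imwrite('pics/m4.png',np.clip(im[:,:,::-1]*1.2,0,255).astype(np.uint8))
E
```

```text
16.6 [ 0.58787112 -0.04071327  0.24604446] [3.14049491e+00 6.34261712e-04 2.89774616e+00] [2.34484326 5.01271506 3.08752003] [ 0.91355022 -0.17149397  0.04852078]
```

View pics/m4.png

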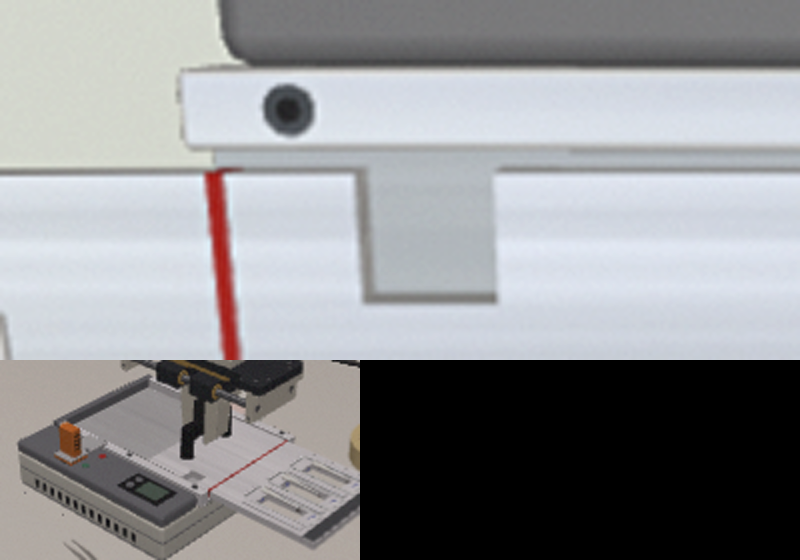

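The line is at (214,172) in the zoom, close to the bed edge at (213,160) and the rail end at (183–188,70–147). I measure what's left.

```bash
python3 - <<'E'
from h import *
import pickle
w=pickle.load(open('c4.pkl','rb'))['wrist']
y=np.radians(75.95);X=np.array([np.cos(y),np.sin(y)]);Y=np.array([-X[1],X[0]])
f=lambda u,v:[150+(u-1.5)/4,90+(v-1.5)/4]
for n,(u,v,z) in {'far':(182,72,.061),'near':(188,146,.061),'bed':(213,158,.05)}.items():
    P=onz(w,[f(u,v)],z)[0];print(n,P.round(4),(P[:2]@X).round(4))
hsv=cv2.cvtColor(w['img'],cv2.COLOR_RGB2HSV).astype(int);m=((hsv[...,0]<4)|(hsv[...,0]>170))&(hsv[...,1]>120);m[:133]=0;m[222:]=0;m[:,:190]=0;m[:,225:]=0
l=onz(w,np.argwhere(m)[:,::-1],.058)[:,:2];v=cv2.fitLine(l.astype(np.float32),cv2.DIST_HUBER,0,.01,.01).ravel();print(v,'line x',v[2:]@X,len(l))
D=dep(w,[[230,160],[300,160],[170,160],[160,140]]);print('tray z',D[:,2],D[:,:2]@X)
E
```

```text
far [ 0.5013 -0.0808  0.061 ] 0.0434
near [ 0.51   -0.0831  0.061 ] 0.0432
bed [ 0.5123 -0.0845  0.05  ] 0.0424
[ 0.9698384  -0.2437489   0.53629124 -0.08781976] line x 0.04500207743477008 307
tray z [0.05787191 0.05622023 0.05725799 0.05844653] [0.05789143 0.09455325 0.02581455 0.02246293]
```

Request:
arm_command:
  xyz:
    - [-0.2,-0.8,0]
    - [-0.2,-0.8,0]
    - [-0.1,-0.4,0]
    - [0,0,0]
    - [0,0,0]
    - [0,0,0]
    - [0,0,0]
  spin: [0,0,0,0,0,0,0]

```text
time: 17.3
tool_pos: [0.5874, -0.0426, 0.246]
tool_rot: [3.14, 0.001, 2.898]
contact_force: [1.3, 5.2, 3.3]
opening: 0.0118
grip_force: 40.0
```

```bash
cat > m.py <<'E'
from h import *
w=read_camera('wrist');o=observe();print(o['time'],o['tool_pos'],o['tool_rot'],o['contact_force'],o['torque'])
y=np.radians(75.95);X=np.array([np.cos(y),np.sin(y)])
hsv=cv2.cvtColor(w['img'],cv2.COLOR_RGB2HSV).astype(int);m=((hsv[...,0]<4)|(hsv[...,0]>170))&(hsv[...,1]>120);m[:133]=0;m[222:]=0;m[:,:180]=0;m[:,225:]=0
l=onz(w,np.argwhere(m)[:,::-1],.058)[:,:2];v=cv2.fitLine(l.astype(np.float32),cv2.DIST_HUBER,0,.01,.01).ravel();print('line x',v[2:]@X,len(l))
D=dep(w,[[230,160],[300,160],[170,160],[160,140]]);print('tray z',D[:,2])
E
python3 m.py
```

```text
17.35 [ 0.58738866 -0.0426059   0.24604836] [3.14036621e+00 6.40669744e-04 2.89783964e+00] [1.7124236  5.42347114 3.17262841] [ 1.01853316 -0.20738785 -0.00652729]
line x 0.043041685093616305 306
tray z [0.05815913 0.2258558  0.05869465 0.05720531]
```

The line is flush within about 0.1 mm, and the tray is level, on the bed and held. Handing in.

```bash
python3 -c "
from cell import *
print(hand_in())"
```

```text
the job is handed in; nothing more can be done
None
```

I slid the lock to its end stop and pulled the tray out until its red line was flush with the dock's front edge, within about 0.1 mm by the wrist camera (calibration about 2 mm). I handed the job in at about 17 s, with the gripper still holding the tray level on the bed and the things beside the dock untouched.

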